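Hang the specimen basket up to drain

TASK

The mortar cube in the wire basket has been soaked and should drain before it is weighed. Pick the basket up by the black grip of its handle, with the cube in it, and hang it by the handle on the hook of the stand, so that it hangs freely and upright over the stand's base, clear of the rod, with the cube still inside; then let go of it without setting it swinging. Leave the small beaker, the vial and the tape roll where they are.

Things in the scene. Friction and masses are not known exactly. Their poses are not given: they have to be found in the camera images.
- basket: Loose wire basket, 80 (own x) x 90 (y) mm, rim 50 mm high, 0.15-0.31 kg. Origin: centre of its underside, z up. A rigid loop handle stands over its middle in its y-z plane: 6 mm wires rise at y = -42.5 and +42.5 mm to a black plastic handle piece. The window between rim and handle piece, 79 mm wide and 65 to 75 mm high, opens along the basket's x. Same when turned half round.
- handle_peak (a point): On the basket: middle and highest point of the underside of the black handle piece, 125 mm above the basket's underside; it should rest on the hook. The underside slopes down 15 degrees to both sides (along basket y), a shallow roof 77 mm long in y, 12 mm wide in x, so hung in the middle the peak stays 2 mm above the bar. Axes as the basket's.
- handle_grip (a point): On the basket: middle of the black upright grip tab on top of the handle, 25 mm above handle_peak. The tab is 12 mm thick (basket x), 50 mm long (y), its top 160 mm above the basket's underside. Fingers that close along basket x and stay at least 8 mm above handle_peak leave the underside free for the hook.
- specimen: Grey mortar cube of 28 mm, 50 g, loose in the middle of the basket on its floor (3 mm above the basket's underside), inside a low square wire fence of 40 mm. Origin: centre of its underside.
- hook_stand: Stand fixed to the bench. Origin: rod axis at bench level, z up. Base plate 160 x 110 x 10 mm, from x = -130 to +30 mm; rod of 16 mm; on its top a boss 26 x 24 mm, top 177 mm above the bench, from which a level flat-bar hook arm, 16 wide and 8 thick, points along own -x. Its upper side is 170 mm above the bench, level to x = -111 mm, where its end turns up.
- hook_seat (a point): Point on the hook stand: upper side of the hook arm, 85 mm from the rod's axis (stand x = -85 mm), 170 mm above the bench: where the handle should rest. Axes as the stand's.
- hook_tip (a point): Point on the hook stand: top of the upturned end of the hook, stand x = -120 mm, 193 mm above the bench, 23 mm above the arm's upper side. The end is 8 mm thick and 16 mm wide and reaches out to x = -124 mm.
- beaker_50: Bystander: small glass beaker, 46 mm wide, 58 mm high, loose. Origin: centre of its underside.
- vial_1: Bystander: small vial, white cap, 25 mm wide, 53 mm high, loose. Origin: centre of its underside.
- tape_roll: Bystander: roll of tape lying flat, 66 mm wide, 19 mm high, loose. Origin: centre of its underside.
Not all that is in view belongs to the job. Several things look just like the basket: the one meant starts farthest to the robot's right.

How it is judged:
By the outcome, as a careful person would: the job done as asked, in the order asked, and still so for the second after the job is handed in, with the robot touching nothing.
It also fails if it takes over 51 s, if anything falls off the work surface, if the arm or the gripper's body presses on something with over 40 N, if the wrist force passes 120 N, or if a joint passes its speed limit or range.

ROBOT

A 6-joint arm with a two-finger parallel gripper is mounted at the origin on a cart in front of the work surface, level with it; the furniture and walls round the work are solid. World frame = base frame: x ahead of the robot, y to its left, z up, the work surface at z = 0. Lengths are in m, angles in degrees, forces in N, time in s.
With the tool pointing down it reaches from about 0.25 to 0.775 m from the base axis. Payload 8.9 kg.
Tool frame: the origin (TCP) lies midway between the tips of the shut fingers; the grasp point (between the pads) lies 19 mm behind it; z points along the fingers, y is the line along which they close (so a half turn about z gives the same grasp; the last joint's range is limited). The gripper opens to 85 mm and grips with 20 to 120 N. Pads are 22 mm wide; open, the fingers measure 114 mm over their backs; the gripper's body (76 mm by 85 mm) begins 54 mm behind the grasp point. The pads swing forward as they close: fully open they stand 13 mm farther back than shut.
Start: joints at [-7.981, 16.656, -8.789, 64.555, 0, 82.019], TCP at [0.525, 0, 0.231] pointing down, gripper open.
Joint ranges: [-144.48, 144.48], [-52.06, 99.96], [-74.48, 78.29], [-112.23, 115.85], [-86.99, 84.42], [-180, 180]. Speed limits (degrees/s): [127.2, 127.2, 159.86, 180, 180, 180].

INTERFACE

Orientations are given as a 3x3 rotation matrix whose columns are the frame's x, y, z axes.
In Python, from bench import ctrl gives the robot as it stands.
- The arm moves only by the tool apply_moves, never from a script. Its argument "motion" is a list that holds one entry, the list of rows, each a list of 4 numbers: the shift along the world's x, y, z as a fraction of full scale, then the turn about the world's z as a fraction of full scale. In form: [[[dx, dy, dz, spin], ...]]. A call has 1 to 20 rows; each row is the pose to reach, as a shift and turn from the pose commanded when the call began; what a row does not reach only later rows make up. Full scale, the value 1, is 0.2 m for a shift and 30 degrees for a turn. A row lasts 1/8 s, in which the tool goes at most 62.5 mm and 10.7 degrees, less where a joint would pass 70% of its speed; a pose out of reach is approached as far as the arm can. A call with a number of a shift or a turn outside -1 to 1 is refused whole. A call with a gripper value outside its range is refused whole. "claw" is the closure, from 0 (fully open) to 1 (shut), set as the call begins (left out, the last holds). The fingers move at their own pace and stop on an object; "force" is the grip in N (left out, the last holds). Time passes only in rows, so rows that repeat a pose let the fingers close. It gives the time, the measured TCP pose, the force, the opening and the grip force at its end, in the units of the state.
- ctrl.sense(): the state, without advancing time (a new reading comes with each control period).
- ctrl.capture(name): name is "scene" or "side" or "wrist"; returns a dict with "frame" (480x640x3 uint8, red, green, blue), "fx", "fy", "cx", "cy" (pixels), "k1" (the pictures are not rectified: a ray, as slopes to the right and down, at radius r is drawn at 1 + k1 r^2 times it, then the intrinsics apply), "T" (4x4, takes a point from camera to world coordinates). Camera axes: x right, y up, looking along -z (the intrinsics and any distortion apply to the point x, -y, -z); pixel columns grow to the right and rows downward; lengths in m; the calibration is good to about 2 mm. A picture is of the moment at which its call begins. There is no depth.
- ctrl.finish_job(): hands the job in; it is judged then, once.
Trained networks look in the newest picture that a camera, given by its name, has taken for a name from the list of things; names that differ only in an ending like _2 or _b are one class to them, and where a whole thing is asked for, a point or a joint stands for the part that bears it (a point fixed in the world has none). Each returns a list of dicts, best first, with "conf" (0 to 1); they miss things now and then, are a little off and sometimes report something else, mostly with a low value. They report only what shows in the picture. A call takes as long as a camera call. They do not tell look-alikes from the thing itself.
- ctrl.find_in(name, camera): "box" ([left, top, right, bottom] in pixels, round what is visible of it).
- ctrl.trace(name, camera): "mask" (480x640 bool, what is visible of it) and "box" ([left, top, right, bottom] in pixels, round what is visible of it).
- ctrl.pinpoint(name, camera): "position" ([row, column] in pixels: a listed point, or the origin of a listed thing).
The state is a dict: "clock": time; "qpos": joint angles; "joint_vel": joint speeds; "joint_efforts": joint torques, N m; "position": TCP position; "orientation": TCP orientation; "wrist_force": force on the tool from outside, world axes, zero at the start; "ft_torque": the same for the moment, N m; "finger_gap": finger opening in m; "finger_force": force on a finger pad.
Only numpy, scipy, OpenCV 4.12 (cv2) and the standard library are available. Lean on these libraries where they do the work, as an engineer would, in place of code of your own. Each camera call takes 0.05 s, during which the arm holds its last target. There are 200 camera calls.

## Working session

There is one attempt and no reset: what is moved stays moved. The work goes in short steps, Python scripts to look and compute and a tool call to move; the robot and the scene stay as the last step left them, time stands still between calls to the robot, and variables do not carry over. Pictures are saved under pics/ and viewed, at most 13 in all, crops included, and the job is handed in when it is done.

Besides the shell and the picture viewer there is one more tool, called after "Emit:" as name(argument=value, ...), one argument or row to a line, values as JSON. apply_moves: Moves the arm, as the interface text tells. Shift numbers are shares of 0.2 m and turn numbers shares of 30 degrees, none past 1 either way. Its arguments: {"type":"object","properties":{"motion":{"type":"array"},"claw":{"type":"number"},"force":{"type":"number"}},"required":["motion"]}

```bash
mkdir -p pics; cat > h.py <<'E'
import numpy as np, cv2
from bench import ctrl
def ray(c,row,col):
    K=np.array([[c["fx"],0,c["cx"]],[0,c["fy"],c["cy"]],[0,0,1.]])
    u=cv2.undistortPoints(np.array([[[col,row]]],float),K,np.array([c["k1"],0,0,0.])).ravel()
    T=np.array(c["T"]); return T[:3,3],T[:3,:3]@np.array([u[0],-u[1],-1])
def onz(c,row,col,z):
    o,d=ray(c,row,col); return o+d*(z-o[2])/d[2]
def proj(c,P):
    T=np.array(c["T"]); p=T[:3,:3].T@(np.array(P)-T[:3,3]); x,y=p[0]/-p[2],-p[1]/-p[2]
    s=1+c["k1"]*(x*x+y*y); return c["fy"]*y*s+c["cy"],c["fx"]*x*s+c["cx"]
def save(c,n): cv2.imwrite(f"pics/{n}.png",c["frame"][:,:,::-1])
E
python3 - <<'E'
from h import *
Z=dict(basket=0,handle_peak=.125,handle_grip=.15,specimen=.003,hook_stand=0,hook_seat=.17,hook_tip=.193,beaker_50=0,vial_1=0,tape_roll=0)
for n in ("scene","side"):
    c=ctrl.capture(n); save(c,n); print(n,np.round(c["T"],2).tolist())
    for k,z in Z.items():
        for r in ctrl.pinpoint(k,n): print(k,round(r["conf"],2),np.round(r["position"]),onz(c,*r["position"],z).round(3))
E
```

```text
scene [[-0.77, 0.5, -0.4, -0.1], [-0.64, -0.59, 0.49, 0.8], [0.01, 0.63, 0.77, 1.38], [0.0, 0.0, 0.0, 1.0]]
basket 0.88 [376. 288.] [0.396 0.355 0.   ]
basket 0.63 [319. 288.] [0.515 0.224 0.   ]
handle_peak 0.78 [294. 286.] [0.515 0.224 0.125]
handle_peak 0.73 [354. 284.] [0.399 0.358 0.125]
handle_grip 0.75 [350. 280.] [0.406 0.363 0.15 ]
handle_grip 0.56 [289. 281.] [0.523 0.232 0.15 ]
specimen 0.68 [322. 289.] [0.507 0.231 0.003]
hook_stand 0.71 [239. 339.] [ 0.59  -0.093  0.   ]
hook_stand 0.39 [317. 288.] [0.519 0.22  0.   ]
hook_seat 0.86 [221. 356.] [ 0.512 -0.065  0.17 ]
hook_tip 0.67 [226. 360.] [ 0.48  -0.044  0.193]
beaker_50 0.71 [299. 254.] [0.637 0.239 0.   ]
vial_1 0.57 [300. 362.] [0.397 0.038 0.   ]
tape_roll 0.66 [178. 362.] [ 0.702 -0.353  0.   ]
side [[0.97, 0.16, -0.19, 0.28], [-0.25, 0.61, -0.75, -1.01], [-0.01, 0.78, 0.63, 0.97], [0.0, 0.0, 0.0, 1.0]]
basket 0.76 [224. 302.] [0.517 0.223 0.   ]
basket 0.65 [200. 252.] [ 0.408  0.362 -0.   ]
basket 0.57 [384. 458.] [ 0.698 -0.352  0.   ]
handle_peak 0.91 [185. 298.] [0.509 0.217 0.125]
handle_peak 0.87 [160. 241.] [0.392 0.368 0.125]
handle_grip 0.86 [173. 297.] [0.511 0.235 0.15 ]
handle_grip 0.72 [154. 240.] [0.39  0.357 0.15 ]
specimen 0.71 [219. 302.] [0.52  0.239 0.003]
specimen 0.71 [244. 326.] [0.555 0.127 0.003]
hook_stand 0.89 [302. 363.] [ 0.585 -0.089 -0.   ]
hook_seat 0.91 [242. 325.] [ 0.507 -0.064  0.17 ]
hook_tip 0.56 [236. 310.] [ 0.475 -0.067  0.193]
beaker_50 0.82 [212. 346.] [0.639 0.241 0.   ]
vial_1 0.63 [276. 268.] [0.397 0.052 0.   ]
tape_roll 0.93 [385. 454.] [ 0.69  -0.352  0.   ]
```

View pics/scene.png

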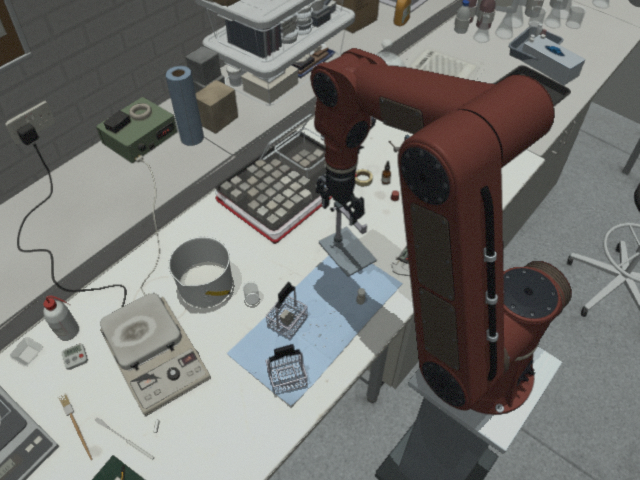

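View pics/side.png

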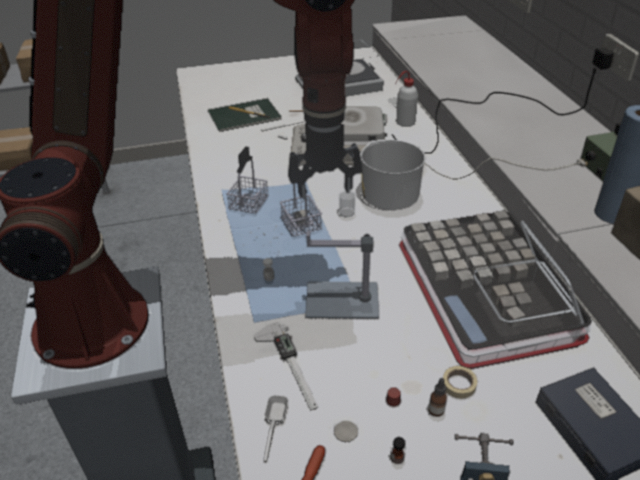

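Candidates for the basket are scene (319,288) / side (224,302), at about (0.515, 0.224), and scene (376,288) / side (200,252), at about (0.40, 0.36). The first has the smaller y, so it is farther right, and it holds the grey cube. I'll confirm that in a crop and measure the handle direction there.

```bash
python3 - <<'E'
from h import *
a=ctrl.capture("scene");b=ctrl.capture("side")
A=cv2.resize(a["frame"][265:405,235:325],None,fx=4,fy=4,interpolation=2)
B=cv2.resize(b["frame"][140:280,215:315],None,fx=4,fy=4,interpolation=2)
cv2.imwrite("pics/crop.png",np.hstack([A,B])[:,:,::-1])
# dark tab of right basket
for c,(r0,r1,c0,c1) in ((a,(276,312,268,304)),(b,(150,205,285,318))):
    g=c["frame"][r0:r1,c0:c1].max(2)<45
    n,l,s,_=cv2.connectedComponentsWithStats(g.astype(np.uint8))
    for i in range(1,n):
        if s[i,4]<15: continue
        rr,cc=np.where(l==i); rr=rr+r0; cc=cc+c0
        P=np.array([onz(c,r,q,.147)[:2] for r,q in zip(rr,cc)])
        w,v=np.linalg.eigh(np.cov(P.T)); print(len(rr),rr.min(),rr.max(),cc.min(),cc.max(),P.mean(0).round(3),np.sqrt(w).round(4),np.degrees(np.arctan2(v[1,1],v[0,1])).round(1))
E
```

```text
139 284 306 277 293 [0.51  0.234] [0.0056 0.0184] 103.4
271 150 180 298 317 [0.555 0.278] [0.0095 0.0379] 69.4
19 157 162 291 296 [0.516 0.301] [0.0041 0.008 ] 59.7
33 164 175 290 297 [0.506 0.259] [0.0053 0.0144] 70.9
```

View pics/crop.png

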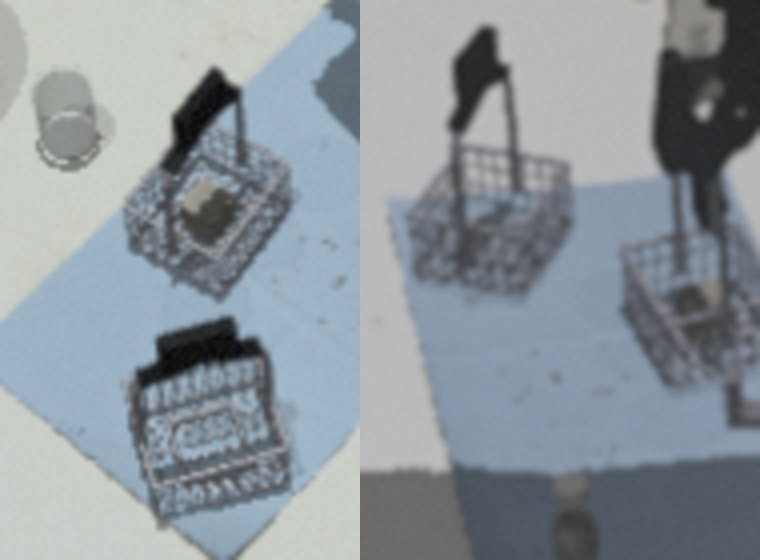

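The crop confirms it: the target is the basket holding the grey cube, with its black tab at about scene (284,294). The other basket, at scene (284,354), is empty. I'll move above the target and look with the wrist camera.

Emit:
apply_moves(
  motion=[
    [[0, 0.2, 0.3, 0], [0, 0.5, 0.5, 0], [0, 0.8, 0.5, 0], [-0.05, 1, 0.5, 0], [-0.05, 1, 0.5, 0], [-0.05, 1, 0.5, 0]],
  ],
  claw=0,
)

```text
clock: 1.95
position: [0.5149, 0.1998, 0.3312]
orientation: [[-0.001, 1.0, -0.0], [1.0, 0.001, -0.0], [-0.0, -0.0, -1.0]]
wrist_force: [-0.9, -0.2, 0.3]
finger_gap: 0.0855
finger_force: 0.0
```

```bash
python3 - <<'E'
from h import *
s=ctrl.sense(); print(s["clock"],s["position"],np.round(s["orientation"],3).tolist(),s["qpos"],s["finger_gap"],s["wrist_force"])
c=ctrl.capture("wrist"); save(c,"w1"); print(np.round(c["T"],3).tolist())
for k,z in dict(handle_peak=.125,handle_grip=.15,basket=0,specimen=.003).items():
    for r in ctrl.pinpoint(k,"wrist"): print(k,round(r["conf"],2),np.round(r["position"]),onz(c,*r["position"],z).round(3))
c=ctrl.capture("side")
for k,z in dict(handle_peak=.125,handle_grip=.15,basket=0,hook_seat=.17,hook_tip=.193,hook_stand=0).items():
    for r in ctrl.pinpoint(k,"side"): print(k,round(r["conf"],2),np.round(r["position"]),onz(c,*r["position"],z).round(3))
E
```

```text
1.95 [0.51494873 0.19984114 0.33116194] [[-0.001, 1.0, -0.0], [1.0, 0.001, -0.0], [-0.0, -0.0, -1.0]] [ 1.36387047e+01  1.80195037e+01  8.00517682e+00  8.00003044e+01
 -2.09028382e-02  1.03601073e+02] 0.08545548932757294 [-0.8600048  -0.2149912   0.30623991]
[[1.0, -0.001, -0.001, 0.516], [0.002, 0.958, 0.287, 0.272], [0.0, -0.287, 0.958, 0.474], [0.0, 0.0, 0.0, 1.0]]
handle_peak 0.97 [ 33. 181.] [0.399 0.357 0.125]
handle_peak 0.83 [182. 314.] [0.517 0.229 0.125]
handle_peak 0.67 [169. 314.] [0.516 0.241 0.125]
handle_grip 0.92 [ 23. 169.] [0.399 0.359 0.15 ]
handle_grip 0.8 [181. 315.] [0.517 0.232 0.15 ]
basket 0.87 [ 63. 219.] [0.4   0.356 0.   ]
basket 0.61 [170. 313.] [0.515 0.228 0.   ]
specimen 0.6 [171. 314.] [0.517 0.228 0.003]
handle_peak 0.73 [182. 299.] [0.514 0.229 0.125]
handle_peak 0.71 [161. 242.] [0.394 0.363 0.125]
handle_grip 0.83 [171. 294.] [0.506 0.243 0.15 ]
handle_grip 0.79 [150. 243.] [0.4   0.374 0.15 ]
basket 0.73 [200. 248.] [ 0.399  0.363 -0.   ]
basket 0.66 [224. 303.] [ 0.519  0.221 -0.   ]
hook_seat 0.75 [244. 324.] [ 0.503 -0.072  0.17 ]
hook_tip 0.69 [235. 309.] [ 0.474 -0.062  0.193]
hook_tip 0.36 [245. 326.] [ 0.5   -0.101  0.193]
hook_stand 0.72 [301. 363.] [ 0.586 -0.086  0.   ]
```

View pics/w1.png

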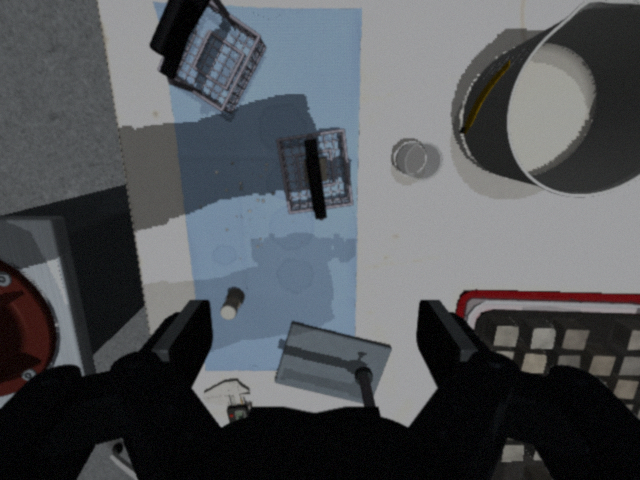

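The wrist view shows the target basket's tab running from (311,140) to (320,217), the other basket at top left, and the stand's base plate at about (333,360). Next I'll compute the exact tab and stand poses.

```bash
python3 - <<'E'
from h import *
c=ctrl.capture("wrist"); f=c["frame"]
g=(f[135:225,295:335].max(2)<35).astype(np.uint8)
n,l,s,_=cv2.connectedComponentsWithStats(g); i=1+s[1:,4].argmax()
rr,cc=np.where(l==i); rr+=135; cc+=295
P=np.array([onz(c,r,q,.155)[:2] for r,q in zip(rr,cc)]); (x,y),wh,ang=cv2.minAreaRect(P.astype(np.float32)*1000)
w,v=np.linalg.eigh(np.cov(P.T)); print("tab",len(rr),P.mean(0),x,y,wh,np.degrees(np.arctan2(v[1,1],v[0,1]))%180)
m=ctrl.trace("basket","wrist")
for q in m: print(q["conf"],q["box"])
for q in ctrl.trace("hook_stand","wrist")[:1]: print("st",q["conf"],q["box"])
# base plate: edges at z=.01
for p in ((322,291),(346,392),(398,377),(383,275)): print(onz(c,*p,.01).round(3))
# stand pose from scene+side+wrist rays of seat, tip, stand
d={k:[] for k in("hook_seat","hook_tip","hook_stand")}
for cam in("scene","side","wrist"):
    C=ctrl.capture(cam)
    for k in d:
        r=ctrl.pinpoint(k,cam)
        if r and r[0]["conf"]>.5: d[k].append(ray(C,*r[0]["position"])); print(cam,k,round(r[0]["conf"],2),np.round(r[0]["position"]),onz(C,*r[0]["position"],dict(hook_seat=.17,hook_tip=.193,hook_stand=0)[k]).round(3))
for k,R in d.items():
    if len(R)<2: continue
    A=0;b=0
    for o,e in R:
        e=e/np.linalg.norm(e);M=np.eye(3)-np.outer(e,e);A=A+M;b=b+M@o
    print(k,np.linalg.solve(A,b).round(4))
E
```

```text
tab 980 [0.51665553 0.23637463] 516.6654052734375 234.1279296875 (12.804047584533691, 72.08309173583984) 98.26783445937797
0.81 [151.6, 0.4, 262.8, 112.1]
0.75 [274.8, 128.3, 352.2, 221.2]
st 0.84 [276.2, 322.4, 392.1, 403.4]
[0.482 0.006 0.01 ]
[ 0.635 -0.035  0.01 ]
[ 0.617 -0.13   0.01 ]
[ 0.455 -0.102  0.01 ]
scene hook_seat 0.58 [220. 357.] [ 0.511 -0.07   0.17 ]
scene hook_tip 0.74 [227. 364.] [ 0.471 -0.048  0.193]
side hook_seat 0.74 [243. 325.] [ 0.505 -0.069  0.17 ]
side hook_tip 0.94 [235. 310.] [ 0.477 -0.061  0.193]
side hook_stand 0.86 [303. 363.] [ 0.584 -0.092  0.   ]
wrist hook_tip 0.7 [179. 314.] [0.516 0.24  0.193]
wrist hook_stand 0.57 [367. 364.] [ 0.596 -0.08   0.   ]
hook_seat [ 0.5077 -0.0687  0.1713]
hook_tip [0.4913 0.082  0.1545]
hook_stand [ 0.592  -0.0839 -0.0076]
```

Emit:
apply_moves(
  motion=[
    [[0.01, 0.16, -0.2, 0.27], [0.01, 0.16, -0.4, 0.27], [0.01, 0.16, -0.6, 0.27], [0.01, 0.16, -0.78, 0.27], [0.01, 0.16, -0.9, 0.27], [0.01, 0.16, -0.97, 0.27], [0.01, 0.16, -0.97, 0.27]],
  ],
)

```text
clock: 4.18
position: [0.5166, 0.2319, 0.1368]
orientation: [[-0.141, 0.99, -0.001], [0.99, 0.141, -0.0], [-0.0, -0.001, -1.0]]
wrist_force: [0.3, 0.2, 0.8]
finger_gap: 0.0854
finger_force: 0.0
```

```bash
python3 - <<'E'
from h import *
s=ctrl.sense(); print(s["position"],s["wrist_force"])
c=ctrl.capture("wrist"); d=ctrl.capture("side")
cv2.imwrite("pics/g1.png",np.hstack([cv2.resize(c["frame"],(480,360)),cv2.resize(d["frame"][130:250,240:340],(300,360))])[:,:,::-1])
E
```

```text
[0.5166166  0.2318782  0.13682754] [0.29064685 0.17659155 0.84929676]
```

View pics/g1.png

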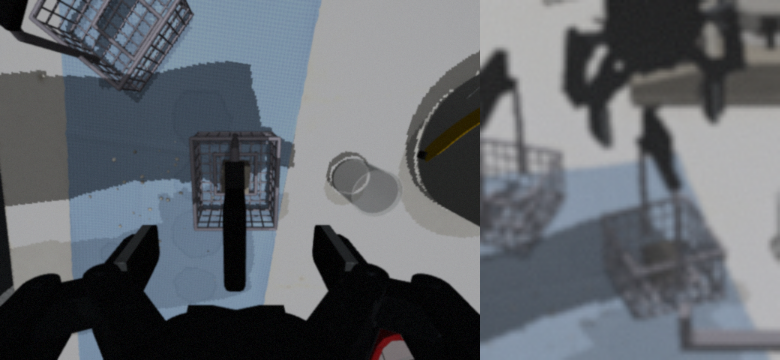

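```bash
python3 - <<'E'
from h import *
c=ctrl.capture("wrist"); s=ctrl.sense(); p=s["position"]; R=np.array(s["orientation"])
f=c["frame"]; print("dark rows at col",[ (q,np.where(f[200:400,q].max(1)<35)[0][[0,-1]]+200) for q in (308,313)])
for z in(.135,.16):
  for t in (-.025,0,.025): 
    P=np.r_[p[:2],z]+R[:,0]*t; print(z,t,np.round(proj(c,P)))
for r in (200,215,230,245,365,380,390): print(r,np.flatnonzero(f[r,280:350].max(1)<35)[[0,-1]]+280 if (f[r,280:350].max(1)<35).any() else 0)
E
```

```text
dark rows at col [(308, array([215, 385])), (313, array([215, 385]))]
0.135 -0.025 [347. 312.]
0.135 0 [300. 311.]
0.135 0.025 [248. 311.]
0.16 -0.025 [383. 311.]
0.16 0 [329. 311.]
0.16 0.025 [269. 311.]
200 0
215 [297 327]
230 [297 322]
245 [297 322]
365 [297 323]
380 [298 322]
390 0
```

The tab is centred to about 1 mm, so I'll grip it and lift.

Emit:
apply_moves(
  motion=[
    [[0, 0, 0, 0], [0, 0, 0, 0], [0, 0, 0, 0], [0, 0, 0, 0], [0, 0, 0, 0], [0, 0, 0, 0], [0, 0, 0, 0], [0, 0, 0, 0]],
  ],
  claw=1,
  force=50,
)

```text
clock: 5.32
position: [0.5169, 0.232, 0.1374]
orientation: [[-0.141, 0.99, -0.0], [0.99, 0.141, 0.0], [0.0, -0.0, -1.0]]
wrist_force: [-2.1, 0.4, 3.1]
finger_gap: 0.0115
finger_force: 49.7
```

Emit:
apply_moves(
  motion=[
    [[0, 0, 0.03, 0], [0, 0, 0.1, 0], [0, 0, 0.2, 0], [0, 0, 0.32, 0], [0, 0, 0.43, 0], [0, 0, 0.5, 0], [0, 0, 0.5, 0]],
  ],
)

```text
clock: 6.2
position: [0.5176, 0.2322, 0.2384]
orientation: [[-0.141, 0.99, 0.002], [0.99, 0.141, 0.001], [0.0, 0.002, -1.0]]
wrist_force: [0.0, -0.0, -3.4]
finger_gap: 0.0109
finger_force: 48.8
```

```bash
python3 - <<'E'
from h import *
s=ctrl.sense(); print(s["clock"],s["position"],s["qpos"])
c=ctrl.capture("side")
for k in("basket","handle_peak","hook_seat","hook_tip","hook_stand"):
    for r in ctrl.pinpoint(k,"side"): print(k,round(r["conf"],2),np.round(r["position"]),onz(c,*r["position"],dict(basket=.1,handle_peak=.225,hook_seat=.17,hook_tip=.193,hook_stand=0)[k]).round(3))
E
```

```text
6.2 [0.51764634 0.23218368 0.23837842] [ 1.67765577e+01  2.09954651e+01 -1.47775558e+00  6.74097398e+01
 -2.13707855e-03  9.86773269e+01]
basket 0.89 [202. 251.] [0.391 0.215 0.1  ]
basket 0.79 [188. 301.] [0.521 0.239 0.1  ]
handle_peak 0.91 [148. 301.] [0.521 0.221 0.225]
handle_peak 0.85 [162. 243.] [0.382 0.195 0.225]
handle_peak 0.68 [387. 459.] [ 0.599 -0.51   0.225]
hook_seat 0.78 [244. 325.] [ 0.506 -0.071  0.17 ]
hook_tip 0.65 [234. 308.] [ 0.473 -0.057  0.193]
hook_stand 0.93 [300. 362.] [ 0.584 -0.081  0.   ]
```

Emit:
apply_moves(
  motion=[
    [[-0.01, -0.02, 0, -0.02], [-0.05, -0.08, 0, -0.06], [-0.1, -0.16, 0, -0.12], [-0.16, -0.26, 0, -0.19], [-0.22, -0.37, -0.01, -0.27], [-0.29, -0.48, -0.02, -0.35], [-0.35, -0.59, -0.03, -0.43], [-0.42, -0.7, -0.04, -0.51], [-0.48, -0.8, -0.05, -0.58], [-0.54, -0.89, -0.05, -0.65], [-0.58, -0.95, -0.05, -0.7], [-0.6, -0.99, -0.05, -0.72], [-0.6, -1, -0.05, -0.72]],
  ],
)

```text
clock: 8.12
position: [0.397, 0.0317, 0.2274]
orientation: [[0.234, 0.972, 0.0], [0.972, -0.234, 0.0], [0.0, 0.0, -1.0]]
wrist_force: [1.4, 0.0, -4.1]
finger_gap: 0.0112
finger_force: 48.8
```

Emit:
apply_moves(
  motion=[
    [[0, -0.02, 0, 0], [0, -0.07, 0, 0], [0, -0.14, 0, 0], [0, -0.22, 0, 0], [0, -0.29, 0, 0], [0, -0.34, 0, 0], [0, -0.37, 0, 0], [0, -0.38, 0, 0], [0, -0.38, 0, 0]],
  ],
)

```text
clock: 9.25
position: [0.397, -0.0439, 0.2273]
orientation: [[0.233, 0.972, -0.0], [0.972, -0.233, 0.0], [0.0, -0.0, -1.0]]
wrist_force: [0.3, 0.2, -3.5]
finger_gap: 0.0107
finger_force: 48.8
```

```bash
python3 - <<'E'
from h import *
s=ctrl.sense(); print(s["clock"],s["position"],s["finger_gap"])
w=ctrl.capture("wrist"); save(w,"w2")
def lines(c,cam):
    for k,z in(("hook_seat",.17),("hook_tip",.193),("hook_stand",0),("handle_peak",s["position"][2]-.012)):
        for r in ctrl.pinpoint(k,cam)[:2]: print(cam,k,round(r["conf"],2),np.round(r["position"]),onz(c,*r["position"],z).round(3))
lines(w,"wrist")
for n in("side","scene"):
    c=ctrl.capture(n); lines(c,n)
    if n=="side": cv2.imwrite("pics/s2.png",cv2.resize(c["frame"][190:330,220:400],None,fx=4,fy=4,interpolation=2)[:,:,::-1])
E
```

```text
9.25 [ 0.39696366 -0.04387313  0.22729966] 0.010748799499245787
wrist hook_seat 0.95 [244. 505.] [ 0.512 -0.06   0.17 ]
wrist hook_tip 0.64 [257. 458.] [ 0.476 -0.052  0.193]
wrist hook_stand 0.68 [200. 500.] [ 0.592 -0.084  0.   ]
wrist hook_stand 0.38 [233. 312.] [ 0.39  -0.073  0.   ]
side hook_seat 0.9 [240. 325.] [ 0.508 -0.06   0.17 ]
side hook_seat 0.75 [214. 265.] [0.405 0.063 0.17 ]
side hook_tip 0.67 [236. 308.] [ 0.472 -0.064  0.193]
side hook_tip 0.64 [228. 268.] [ 0.398 -0.019  0.193]
side hook_stand 0.85 [302. 363.] [ 0.584 -0.088  0.   ]
side hook_stand 0.53 [275. 272.] [0.408 0.052 0.   ]
side handle_peak 0.96 [228. 267.] [ 0.393 -0.046  0.215]
side handle_peak 0.85 [161. 239.] [0.374 0.22  0.215]
scene hook_seat 0.64 [221. 357.] [ 0.508 -0.067  0.17 ]
scene hook_seat 0.5 [237. 388.] [ 0.409 -0.078  0.17 ]
scene hook_tip 0.88 [226. 361.] [ 0.478 -0.046  0.193]
scene hook_stand 0.64 [243. 341.] [ 0.578 -0.086 -0.   ]
scene handle_peak 0.83 [356. 286.] [0.359 0.39  0.215]
scene handle_peak 0.72 [237. 386.] [ 0.393 -0.041  0.215]
```

View pics/s2.png

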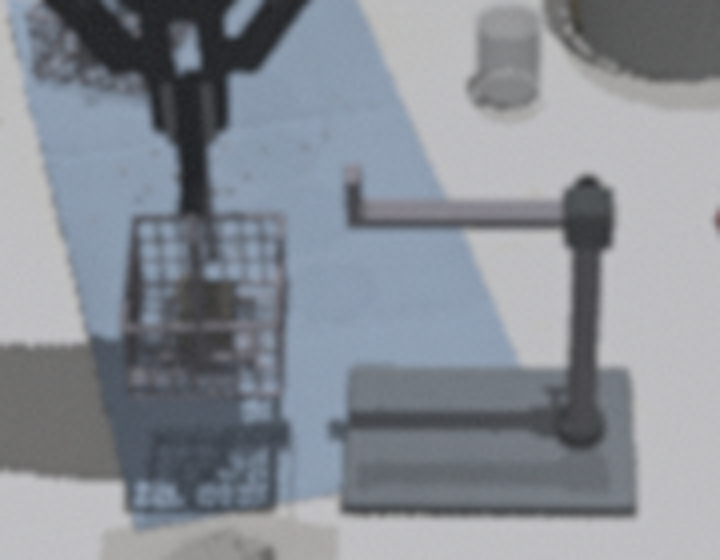

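View pics/w2.png

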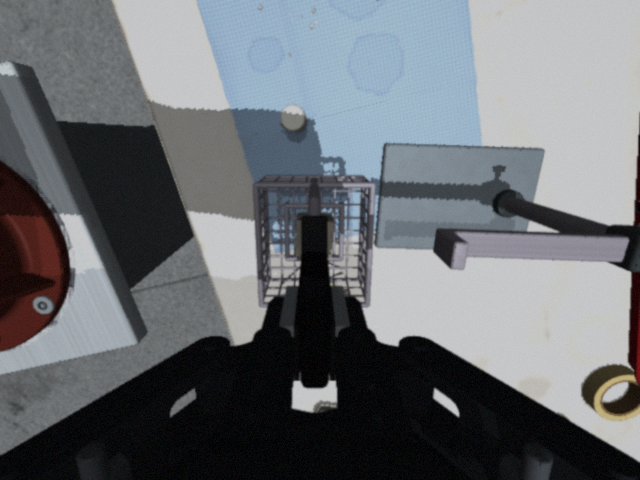

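The side crop shows the basket held upright with the cube in it, and the hook tip at about crop (352,170) level with the window. The wrist view shows the hook bar from (455,245) to (628,248), nearly square to the handle. I'll measure the bar line.

```bash
python3 - <<'E'
from h import *
c=ctrl.capture("wrist"); s=ctrl.sense(); p=s["position"]; R=np.array(s["orientation"])
g=cv2.GaussianBlur(cv2.cvtColor(c["frame"],cv2.COLOR_RGB2GRAY),(3,3),0).astype(float)
print(g[222:275:2,540].astype(int))
T=[];B=[]
for q in range(560,615,5):
    col=g[222:275,q]; d=np.diff(col)
    t=222+d[:25].argmin(); k=222+20+d[20:].argmax()
    T.append(onz(c,t+.5,q,.17)[:2]); B.append(onz(c,k+.5,q,.17)[:2])
    if q%20==0: print(q,t,k)
M=(np.array(T)+np.array(B))/2; print("width",np.linalg.norm(np.array(T)-B,axis=1).round(4))
v=cv2.fitLine(M.astype(np.float32),cv2.DIST_HUBER,0,.001,.001).ravel(); v[:2]*=np.sign(v[0])
print("angle",np.degrees(np.arctan2(v[1],v[0])),"tool y angle",np.degrees(np.arctan2(R[1,1],R[0,1])))
n=np.array([-v[1],v[0]]); print("bar offset of TCP to left",(p[:2]-v[2:])@n)
# seat & tip along bar relative to TCP
for nm,P in (("seat",(.508,-.065)),("tip",(.475,-.056)),("rod",(.585,-.087))): print(nm,(np.array(P)-p[:2])@v[:2],(np.array(P)-v[2:])@n)
# tip face outer edge: left end of hook
for px in ((230,437),(258,463),(232,452),(268,460)): print(px,(onz(c,*px,.193)[:2]-p[:2])@v[:2])
E
```

```text
[ 46 136 193 198 183  97  96 138 147 145 143 142 141 142 143 142 143 144
 148 187 197 199 198 198 198 199 199]
560 222 259
580 224 260
600 222 261
width [0.0234 0.0234 0.0234 0.0241 0.0228 0.0222 0.0241 0.0247 0.0248 0.0235
 0.0249]
angle -15.5974245 tool y angle -13.500054185959776
bar offset of TCP to left -0.017634959024239793
seat 0.11256707174159958 -0.008013083791864335
tip 0.07836241987921666 -0.008217437273395486
rod 0.19264680260993908 -0.00849943364275736
(230, 437) 0.06492804051961107
(258, 463) 0.08091729684180572
(232, 452) 0.0728969026763052
(268, 460) 0.08021508132476007
```

```bash
python3 - <<'E'
from h import *
c=ctrl.capture("wrist"); s=ctrl.sense(); p=s["position"]
g=cv2.GaussianBlur(cv2.cvtColor(c["frame"],cv2.COLOR_RGB2GRAY),(3,3),0).astype(float)
M=[];W=[]
for q in range(480,612,4):
    col=g[:,q]; t=250
    while 118<col[t]<172:t-=1
    b=250
    while 118<col[b]<172:b+=1
    a,e=onz(c,t+.5,q,.17)[:2],onz(c,b-.5,q,.17)[:2]; M.append((a+e)/2); W.append(np.linalg.norm(a-e))
    if q%20==0: print(q,t,b)
print("width",np.median(W))
v=cv2.fitLine(np.array(M,np.float32),cv2.DIST_HUBER,0,.001,.001).ravel(); v[:2]*=np.sign(v[0]); n=np.array([-v[1],v[0]])
print("angle",np.degrees(np.arctan2(v[1],v[0])),"TCP left of bar",(p[:2]-v[2:])@n, "line pt",v[2:])
E
```

```text
480 232 258
500 233 258
520 234 259
540 234 260
560 236 261
580 236 261
600 237 262
width 0.01536785039542986
angle -15.7369585 TCP left of bar -0.014035079849305777 line pt [ 0.532286   -0.06755044]
```

Emit:
apply_moves(
  motion=[
    [[0.01, 0.03, 0, -0.03], [0.017, 0.06, 0, -0.07], [0.04, 0.055, 0, -0.07], [0.09, 0.04, 0, -0.07], [0.15, 0.025, 0, -0.07], [0.22, 0.005, 0, -0.07], [0.29, -0.015, 0, -0.07], [0.36, -0.035, 0, -0.07], [0.42, -0.05, 0, -0.07], [0.47, -0.065, 0, -0.07], [0.51, -0.075, 0, -0.07], [0.53, -0.085, 0, -0.07], [0.535, -0.085, 0, -0.07], [0.535, -0.085, 0, -0.07]],
  ],
)

```text
clock: 11.85
position: [0.5038, -0.0609, 0.2273]
orientation: [[0.269, 0.963, -0.0], [0.963, -0.269, 0.0], [0.0, -0.0, -1.0]]
wrist_force: [-0.9, -0.5, -3.9]
finger_gap: 0.011
finger_force: 48.8
```

```bash
python3 - <<'E'
from h import *
s=ctrl.sense(); p=s["position"]; R=np.array(s["orientation"]); print(s["clock"],p)
w=ctrl.capture("wrist"); c=ctrl.capture("side")
cv2.imwrite("pics/s3.png",np.hstack([cv2.resize(w["frame"],(400,300)),cv2.resize(c["frame"][200:320,270:430],(400,300),interpolation=2)])[:,:,::-1])
for nm,k in(("wrist",w),("side",c)):
  # predicted seat, tip, peak pixels assuming TCP is right over the seat
  for l,P in(("seat",np.r_[p[:2],.17]),("tip",np.r_[p[:2]-.035*R[:2,1],.193]),("rodtop",np.r_[p[:2]+.085*R[:2,1],.177]),("peak",p-[0,0,.012])): print(nm,l,np.round(proj(k,P),1))
  for q in("hook_seat","hook_tip","handle_peak"): print(nm,q,[(round(r["conf"],2),np.round(r["position"])) for r in ctrl.pinpoint(q,nm)[:2]])
E
```

```text
11.85 [ 0.5037755  -0.06090417  0.22731178]
wrist seat [260.7 311.6]
wrist tip [275.1 247.2]
wrist rodtop [265. 456.]
wrist peak [292.8 310.9]
wrist hook_seat [(0.69, array([258., 323.]))]
wrist hook_tip [(0.66, array([272., 257.])), (0.52, array([134., 185.]))]
wrist handle_peak [(0.35, array([233., 316.]))]
side seat [241.1 323.2]
side tip [232.2 305.7]
side rodtop [238.7 364.9]
side peak [223.6 322.9]
side hook_seat [(0.58, array([243., 327.]))]
side hook_tip [(0.66, array([235., 308.]))]
side handle_peak [(0.94, array([160., 243.])), (0.91, array([223., 322.]))]
```

View pics/s3.png

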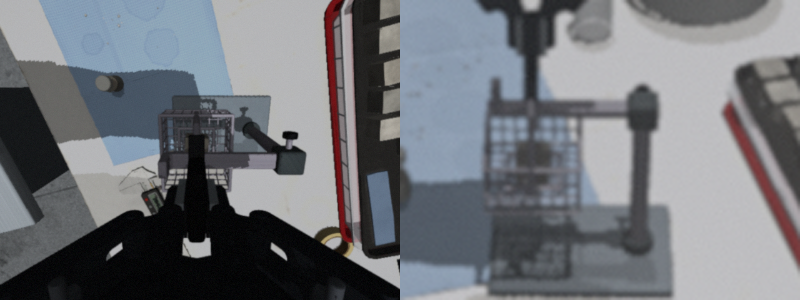

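The hook is through the window, and seat and tip agree that I need about 5 mm more along the bar. I'll check the lateral centring from the bar line.

```bash
python3 - <<'E'
from h import *
c=ctrl.capture("wrist"); s=ctrl.sense(); p=s["position"]
g=cv2.GaussianBlur(cv2.cvtColor(c["frame"],cv2.COLOR_RGB2GRAY),(3,3),0).astype(float)
print(g[230:290:2,400].astype(int)); print([int(x) for x in g[258,330:500:4]])
M=[];W=[]
for q in range(380,434,4):
    col=g[:,q]; r=col[256]; t=b=256
    while abs(col[t]-r)<22:t-=1
    while abs(col[b]-r)<22:b+=1
    a,e=onz(c,t+.5,q,.17)[:2],onz(c,b-.5,q,.17)[:2]; M.append((a+e)/2); W.append(np.linalg.norm(a-e))
    if q%8==0: print(q,t,b)
print(np.round(W,4))
v=cv2.fitLine(np.array(M,np.float32),cv2.DIST_HUBER,0,.001,.001).ravel(); v[:2]*=np.sign(v[0]); a=np.radians(-15.6)
print("angle",np.degrees(np.arctan2(v[1],v[0])),"TCP left of bar",(p[:2]-v[2:])@[-np.sin(a),np.cos(a)])
E
```

```text
[103 104 104 104 105 104  88  52  82 127 135 134 130 122 128 133 131 129
 133 132 153 181 183 183 182 182 182 183 181 182]
[64, 65, 65, 66, 65, 63, 64, 65, 64, 66, 64, 65, 65, 65, 65, 64, 67, 119, 130, 131, 130, 131, 132, 129, 131, 130, 132, 131, 30, 34, 58, 62, 61, 62, 59, 59, 59, 57, 57, 61, 179, 182, 182]
384 242 267
392 242 267
400 246 270
408 247 271
416 247 271
424 247 270
432 247 271
[0.016  0.0154 0.016  0.0154 0.0083 0.0148 0.0149 0.0149 0.0149 0.0149
 0.0149 0.0142 0.0149 0.0149]
angle -23.045162 TCP left of bar -0.0022409748441694806
```

Emit:
apply_moves(
  motion=[
    [[0.015, 0, 0, 0], [0.028, 0, -0.01, 0], [0.028, 0, -0.04, 0], [0.028, 0, -0.08, 0], [0.028, 0, -0.12, 0], [0.028, 0, -0.15, 0], [0.028, 0, -0.17, 0], [0.028, 0, -0.18, 0], [0.028, 0, -0.185, 0], [0.028, 0, -0.185, 0]],
  ],
)

```text
clock: 13.55
position: [0.5097, -0.061, 0.1904]
orientation: [[0.269, 0.963, 0.0], [0.963, -0.269, -0.0], [-0.0, 0.0, -1.0]]
wrist_force: [-0.1, 0.7, -3.4]
finger_gap: 0.011
finger_force: 48.8
```

Emit:
apply_moves(
  motion=[
    [[0, 0, -0.005, 0], [0, 0, -0.01, 0], [0, 0, -0.015, 0], [0, 0, -0.02, 0], [0, 0, -0.02, 0], [0, 0, -0.02, 0]],
  ],
)

```text
clock: 14.3
position: [0.5096, -0.061, 0.1863]
orientation: [[0.269, 0.963, 0.0], [0.963, -0.269, -0.0], [-0.0, 0.0, -1.0]]
wrist_force: [0.2, 0.2, -3.5]
finger_gap: 0.0112
finger_force: 48.8
```

Emit:
apply_moves(
  motion=[
    [[0, 0, -0.003, 0], [0, 0, -0.006, 0], [0, 0, -0.006, 0], [0, 0, -0.006, 0]],
  ],
)

```text
clock: 14.8
position: [0.5096, -0.061, 0.1851]
orientation: [[0.269, 0.963, 0.0], [0.963, -0.269, 0.0], [0.0, 0.0, -1.0]]
wrist_force: [1.3, 0.9, -3.3]
finger_gap: 0.0109
finger_force: 48.8
```

Emit:
apply_moves(
  motion=[
    [[0, 0, -0.003, 0], [0, 0, -0.005, 0], [0, 0, -0.005, 0], [0, 0, -0.005, 0]],
  ],
)

```text
clock: 15.3
position: [0.5096, -0.061, 0.1841]
orientation: [[0.269, 0.963, 0.0], [0.963, -0.269, 0.0], [0.0, 0.0, -1.0]]
wrist_force: [0.8, 0.3, -3.6]
finger_gap: 0.0113
finger_force: 48.8
```

Emit:
apply_moves(
  motion=[
    [[0, 0, -0.003, 0], [0, 0, -0.005, 0], [0, 0, -0.005, 0]],
  ],
)

```text
clock: 15.68
position: [0.5097, -0.061, 0.1832]
orientation: [[0.269, 0.963, 0.0], [0.963, -0.269, -0.0], [-0.0, 0.0, -1.0]]
wrist_force: [-0.4, -0.7, -2.1]
finger_gap: 0.011
finger_force: 49.0
```

Emit:
apply_moves(
  motion=[
    [[0, 0, -0.003, 0], [0, 0, -0.005, 0], [0, 0, -0.005, 0]],
  ],
)

```text
clock: 16.05
position: [0.5097, -0.0611, 0.1828]
orientation: [[0.269, 0.963, 0.001], [0.963, -0.269, -0.0], [-0.0, 0.001, -1.0]]
wrist_force: [-2.0, -0.1, 7.0]
finger_gap: 0.0112
finger_force: 50.3
```

```bash
python3 - <<'E'
from h import *
s=ctrl.sense(); print(s["wrist_force"],s["ft_torque"])
E
```

```text
[-1.97764829 -0.13918976  6.95839944] [0.10536657 0.64918631 0.01950622]
```

```bash
python3 - <<'E'
from h import *
w=ctrl.capture("wrist"); c=ctrl.capture("side"); s=ctrl.sense(); print(s["wrist_force"],s["ft_torque"])
cv2.imwrite("pics/s4.png",np.hstack([cv2.resize(w["frame"][180:360,200:500],(400,300)),cv2.resize(c["frame"][205:305,285:385],(400,400),interpolation=2)[:300]])[:,:,::-1])
E
```

```text
[-2.89030091  1.02297537  6.2333283 ] [0.06976636 0.61237727 0.01115329]
```

View pics/s4.png

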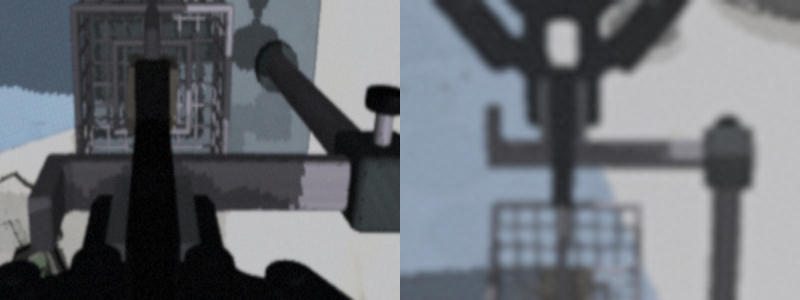

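The side crop shows the handle at (562,150), 35 mm in from the tip, so it is right at the seat. The fingers are clear of the tip and the cube is inside. One last lateral check before release, from the lit end of the bar.

```bash
python3 - <<'E'
from h import *
c=ctrl.capture("wrist"); s=ctrl.sense(); p=s["position"]; a=np.radians(-15.6); n=np.array([-np.sin(a),np.cos(a)])
g=cv2.cvtColor(c["frame"],cv2.COLOR_RGB2GRAY)
for q in (434,440,446,452):
    col=g[:,q].astype(int); t=b=288
    while abs(col[t]-col[288])<25:t-=1
    while abs(col[b]-col[288])<25:b+=1
    e=[(onz(c,r,q,.17)[:2]-p[:2])@n for r in(t+.5,b-.5)]; print(q,t,b,np.round(e,4),np.mean(e).round(4))
print(proj(c,np.r_[p[:2],.17]))
E
```

```text
434 277 307 [ 0.0077 -0.0076] 0.0
440 277 307 [ 0.0077 -0.0076] 0.0
446 277 307 [ 0.0077 -0.0076] 0.0001
452 277 307 [ 0.0077 -0.0076] 0.0001
(np.float64(292.06938849528063), np.float64(310.95781702424273))
```

Laterally centred to well under a millimetre. I'll take off the press load and open gradually, only to about 24 mm because of the hook tip.

Emit:
apply_moves(
  motion=[
    [[0, 0, 0.002, 0], [0, 0, 0.003, 0], [0, 0, 0.003, 0]],
  ],
  force=20,
)

```text
clock: 16.58
position: [0.5097, -0.0611, 0.1829]
orientation: [[0.269, 0.963, 0.0], [0.963, -0.269, -0.0], [-0.0, 0.0, -1.0]]
wrist_force: [-1.1, -0.7, 5.2]
finger_gap: 0.0111
finger_force: 49.9
```

Emit:
apply_moves(
  motion=[
    [[0, 0, 0, 0], [0, 0, 0, 0], [0, 0, 0, 0]],
  ],
  claw=0.84,
)

```text
clock: 16.95
position: [0.5096, -0.061, 0.1826]
orientation: [[0.269, 0.963, -0.0], [0.963, -0.269, 0.0], [0.0, -0.0, -1.0]]
wrist_force: [-0.2, -0.2, 1.2]
finger_gap: 0.0135
finger_force: 0.0
```

Emit:
apply_moves(
  motion=[
    [[0, 0, 0, 0], [0, 0, 0, 0], [0, 0, 0, 0]],
  ],
  claw=0.73,
)

```text
clock: 17.32
position: [0.5096, -0.061, 0.1827]
orientation: [[0.269, 0.963, 0.0], [0.963, -0.269, 0.0], [0.0, 0.0, -1.0]]
wrist_force: [0.6, 0.2, -0.2]
finger_gap: 0.023
finger_force: 0.0
```

```bash
python3 - <<'E'
from h import *
w=ctrl.capture("wrist"); c=ctrl.capture("side"); s=ctrl.sense(); print(s["clock"],s["wrist_force"],s["finger_gap"])
cv2.imwrite("pics/s5.png",np.hstack([cv2.resize(w["frame"][180:420,160:480],(400,300)),cv2.resize(c["frame"][205:305,285:385],(400,400),interpolation=2)[:300]])[:,:,::-1])
E
```

```text
17.425 [ 0.16719536 -0.99715342 -0.43311015] 0.02296431951958124
```

View pics/s5.png

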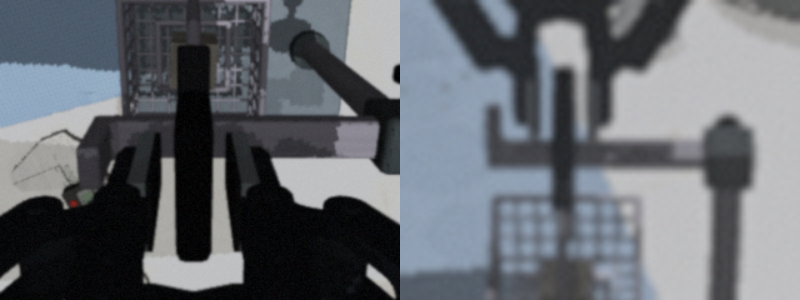

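The basket hangs level on its own. In the side crop the fingers at (525,105) and (600,105) are clear of the tab at 563 and of the hook tip at 493. I'll go straight up, slowly at first.

Emit:
apply_moves(
  motion=[
    [[0, 0, 0.02, 0], [0, 0, 0.06, 0], [0, 0, 0.12, 0], [0, 0, 0.2, 0], [0, 0, 0.32, 0], [0, 0, 0.46, 0], [0, 0, 0.6, 0], [0, 0, 0.7, 0], [0, 0, 0.7, 0], [0, 0, 0.7, 0], [0, 0, 0.7, 0], [0, 0, 0.7, 0], [0, 0, 0.7, 0], [0, 0, 0.7, 0], [0, 0, 0.7, 0], [0, 0, 0.7, 0]],
  ],
)

```text
clock: 19.42
position: [0.5096, -0.061, 0.3227]
orientation: [[0.269, 0.963, 0.0], [0.963, -0.269, -0.0], [-0.0, 0.0, -1.0]]
wrist_force: [0.0, 0.1, -0.6]
finger_gap: 0.0229
finger_force: 0.0
```

```bash
python3 - <<'E'
from h import *
def look():
    return ctrl.capture("side")["frame"][200:310,290:390].astype(int)
a=look(); print(ctrl.sense()["wrist_force"]); [ctrl.capture("wrist") for _ in range(4)]; b=look()
print("changed px",(abs(a-b).max(2)>25).sum())
for k in("basket","specimen","handle_peak","hook_seat"): print(k,[(round(r["conf"],2),np.round(r["position"])) for r in ctrl.pinpoint(k,"side")[:3]])
cv2.imwrite("pics/s6.png",cv2.resize(b.astype(np.uint8),None,fx=5,fy=5,interpolation=2)[:,:,::-1])
E
```

```text
[ 0.14473827 -0.18645193  0.03412615]
changed px 0
basket [(0.89, array([284., 329.])), (0.6, array([201., 251.]))]
specimen [(0.69, array([283., 328.]))]
handle_peak [(0.82, array([240., 324.])), (0.6, array([160., 242.]))]
hook_seat [(0.55, array([242., 323.]))]
```

View pics/s6.png

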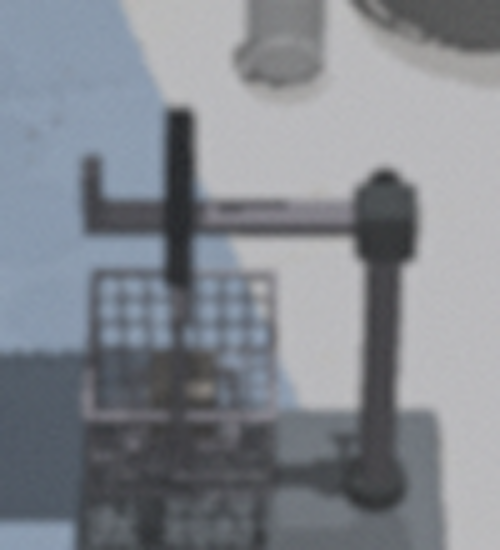

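The basket hangs upright and still on the bar at crop (180,215), clear of the rod, with the cube inside at (195,385). Handing in.

```bash
python3 -c "
from bench import ctrl
print(ctrl.finish_job())"
```

```text
the job is handed in; nothing more can be done
None
```

The basket with the mortar cube inside hangs upright and still at the hook seat, clear of the rod; the gripper is well clear above it, the beaker, vial and tape roll were not touched, and the job was handed in at about 20 s of the 51 s allowed.

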